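# Present the round bar over the saw fixture's V-blocks

### The job

Pull the chip guard of the sawing fixture all the way down, then take the round bar from the stock rack, bring it over into the fixture and hold it hovering level about 10 mm above its seat in the two V-blocks, lying along the V grooves and centred over them. Finish there while still holding the bar in the air: do not let the bar touch the fixture at any time, leave the guard down, and leave the other bars, the bottle and the brush where they are.

Things in the scene. Friction and masses are not known exactly. Their poses are not given: they have to be found in the camera images.
- fixture: Fixed sawing fixture: grey bed 150 (x) x 270 (y) x 20 mm high; white end plates at its y ends, inner faces at y = +-123 mm, tops 120 mm above the bench; rear (+x) wall 80 mm high; two steel V-blocks; a stop rod 160 mm long out of the +y plate, 106 mm high. Origin on the bench under the middle between the V-blocks; y along the V grooves, -x the front with the guard, z up.
- cradle (a point): Where the middle of the round bar's axis lies when seated: 64.8 mm above the bench over the fixture's origin, axes as the fixture's. The V-blocks stand at y = +-45 mm, each 22 mm wide in y, 84 mm in x, top 66 mm above the bench, with 90 degree grooves; the gap between them, 68 mm in y, is free for fingers down to the bed.
- guard (a joint): Angle of the chip guard, an aluminium panel 236 mm wide (y), 6 mm thick, reaching 120 mm from the hinge at the fixture's front bottom edge. 0 = upright, grows as its top swings towards the fixture's -x and down; 1.4 = stop, fully down. Starts at 0 to 0.25. The hinge is stiff: the guard stays where it is left; about 3 N at its tab moves it.
- guard_hinge (a point): Middle of the guard's hinge line, 70 mm in front (-x) of the fixture's origin and 25 mm above the bench; the hinge line runs along the fixture's y.
- guard_grip (a point): On the guard's grip: a black tab in the middle of its free edge, standing 40 mm out of the edge in the panel's plane, 24 mm wide along the hinge, 12 mm thick. The point is 145 mm from the hinge line, 25 mm beyond the panel's edge, 15 mm short of the tab's end. z points from hinge to tab's end, y along the hinge. Held across the 24 mm width, the tab can turn between the fingers.
- rack: Fixed plywood stock rack, base 260 (x) x 100 (y) x 12 mm. Two ribs at y = +-32 mm, 14 mm wide, tops 30 mm above the bench, carry three bars lying along the rack's y in slots at x = -80, 0 and +80 mm, between stops 12 mm higher than the ribs. The 50 mm gap between the ribs is free for fingers down to the base. Origin on the bench under its middle.
- round_bar: Round steel bar, 28 mm diameter, 130 mm long, about 0.6 kg, lying in any of the three slots of the rack. Origin at the middle of its axis (44 mm above the bench in the rack), y along the bar; it may have rolled about y.
- square_bar: Bystander: square steel bar 24 x 96 (y) x 24 mm in another slot; origin at the centre of its underside.
- flat_bar: Bystander: flat steel bar 30 x 150 (y) x 8 mm in another slot; origin at the centre of its underside.
- oil_bottle: Bystander: white bottle with black cap, 54 mm diameter, 120 mm high, standing on the bench; origin at the centre of its underside.
- chip_brush: Bystander: hand brush lying on the bench to the left of the fixture (robot's left), its length along its x; origin at its underside.
There are look-alikes about, which are no part of the job. Leave any orange look-alike of the round_bar alone.

How it is judged (in metres and radians):
On the way, in this order (a step that is already met when the one before it is completed fails the run):
1. the guard is pulled all the way down (over 1.25 rad) (value of joint guard above 1.25 rad), for 0.2 s.
2. the round bar is lifted out of the rack (height (world z) of round_bar above 0.068 m), for 0.2 s.
At the end, for the whole second after the job is handed in: The fingers hold the round bar still, its middle 4 to 18 mm above its seated place, within 6 mm across the grooves and 12 mm along them, its axis within 0.1 rad of the grooves, touching nothing of the fixture; the guard is down (over 1.25 rad) (value of joint guard above 1.25 rad and x of round_bar in the frame of cradle between -0.006 and 0.006 m and y of round_bar in the frame of cradle between -0.012 and 0.012 m and z of round_bar in the frame of cradle between 0.004 and 0.018 m and angle between the y axis of round_bar and the y axis of fixture, either way round below 0.1 rad and contact force between round_bar and fixture below 0.2 N and contact force between round_bar and the fingers above 1 N and linear speed of round_bar below 0.02 m/s); the arm keeps its last pose, push and grip.
It fails at once if the round bar touches the fixture (over 1 N) (contact force between round_bar and fixture above 1 N).
It fails at once if the square bar is moved more than 30 mm (distance of square_bar from where it was at the start of the episode above 0.03 m).
It fails at once if the flat bar is moved more than 30 mm (distance of flat_bar from where it was at the start of the episode above 0.03 m).
It fails at once if the oil bottle is moved more than 30 mm (distance of oil_bottle from where it was at the start of the episode above 0.03 m).
It fails at once if the chip brush is moved more than 30 mm (distance of chip_brush from where it was at the start of the episode above 0.03 m).
It also fails if it takes over 53 s, if anything falls off the work surface, if the arm or the gripper's body presses on something with over 40 N, if the wrist force passes 120 N, or if a joint passes its speed limit or range.

### The arm

A 6-joint arm with a two-finger parallel gripper is mounted at the origin on the work surface. World frame = base frame: x ahead of the robot, y to its left, z up, the work surface at z = 0. Lengths are in mm, angles in rad, forces in N, time in s.
With the tool pointing down it reaches from about 275 to 850 mm from the base axis. Payload 5.2 kg.
Tool frame: the origin (TCP) lies where the fingers leave the gripper's body, on its centre line; the fingertips stand 73 mm ahead of it and the grasp point (between the pads) lies 54 mm ahead of it; z points along the fingers, y is the line along which they close (so a half turn about z gives the same grasp; the last joint's range is limited). The gripper opens to 85 mm and grips with 20 to 120 N. Pads are 22 mm wide; open, the fingers measure 114 mm over their backs; the gripper's body (76 mm by 85 mm) begins 54 mm behind the grasp point. The pads swing forward as they close: fully open they stand 13 mm farther back than shut.
Start: joints at [-1.548, 0.259, 1.535, -0, 1.348, -0.203], TCP at [123.158, -536.039, 303.91] pointing down, gripper open.
Joint ranges: [-3.14, 3.14], [-0.91, 2.08], [0.19, 2.58], [-1.22, 4.36], [0.22, 2.71], [-3.12, 3.12]. Speed limits (rad/s): [2.57, 2.57, 3.14, 3.14, 3.14, 3.14].

### API

Orientations are given as a 3x3 rotation matrix whose columns are the frame's x, y, z axes.
In Python, from rig import robot gives the robot as it stands.
- The arm moves only by the tool apply_moves, never from a script. Its argument "commands" is a list that holds one entry, the list of rows, each a list of 7 numbers: the shift along the tool's x, y, z each as a share of 250 mm, from -1 to 1, then the turn, a rotation vector about the tool's x, y, z each as a share of pi rad, from -1 to 1, then the opening, from -1 (shut) to 1 (fully open). A call has 1 to 12 rows; each row is the pose to reach, as a shift and turn from the pose commanded when the call began, along the tool's axes at that moment, turning the shorter way round; what a row does not reach only later rows make up. A row lasts 1/8 s, in which the tool goes at most 62.5 mm and 10.7 degrees, less where a joint would pass 70% of its speed; a pose out of reach is approached as far as the arm can. A call with a number of a shift or a turn outside -1 to 1 is refused whole. A call with a gripper value outside its range is refused whole. The fingers move at their own pace and stop on an object; the grip force is fixed at half the most. Time passes only in rows, so rows that repeat a pose let the fingers close. It gives the time, the measured TCP pose, the force, the opening and the grip force at its end, in the units of the state.
- robot.state(): the state, without advancing time (a new reading comes with each control period).
- robot.snapshot(name): name is "scene" or "top" or "wrist"; returns (picture, depth): 480x640x3 uint8, red, green, blue; 480x640 float32, mm along the optical axis (not along the pixel's ray), 0 where there is no reading.
- robot.camera_model(name): a dict with "camera_matrix" (3x3 intrinsics, pixels), "eye" and "attitude" of the camera in the world. Camera axes: x right, y up, looking along -z (the intrinsics and any distortion apply to the point x, -y, -z); pixel columns grow to the right and rows downward; lengths in mm; the calibration is good to about 2 mm. A picture is of the moment at which its call begins: read the wrist's pose just before it. camera_model takes no time and is no camera call; for the wrist camera it gives the pose at the moment of the call.
- robot.finish_job(): hands the job in; it is judged then, once.
The state is a dict: "time": time; "joints": joint angles; "dq": joint speeds; "joint_torque": joint torques, N m; "tool_pos": TCP position; "orientation": TCP orientation; "contact_force": force on the tool from outside, world axes, zero at the start; "torque": the same for the moment, N m; "width": opening from 0.0 (shut) to 1.0 (fully open); "finger_force": force on a finger pad.
Only numpy, scipy, OpenCV 4.12 (cv2) and the standard library are available. Lean on these libraries where they do the work, as an engineer would, in place of code of your own. Each camera call takes 0.05 s, during which the arm holds its last target. There are 200 camera calls.

## Working session

There is one attempt and no reset: what is moved stays moved. The work goes in short steps, Python scripts to look and compute and a tool call to move; the robot and the scene stay as the last step left them, time stands still between calls to the robot, and variables do not carry over. Pictures are saved under pics/ and viewed, at most 10 in all, crops included, and the job is handed in when it is done.

Besides the shell and the picture viewer there is one more tool, called after "Request:" in YAML: its name, and indented under it one key for each argument. apply_moves: Moves the arm, as the interface text tells. Shift numbers are shares of 250 mm and turn numbers shares of pi rad, none past 1 either way. Its arguments: {"type":"object","properties":{"commands":{"type":"array","items":{"type":"array","items":{"type":"array","items":{"type":"number","minimum":-1,"maximum":1}}}}},"required":["commands"]}

```bash
mkdir -p pics; ls; cat > h.py <<'E'
import numpy as np, cv2
from rig import robot
def cloud(name):
    m=robot.camera_model(name); im,d=robot.snapshot(name)
    K=np.array(m["camera_matrix"]); v,u=np.mgrid[:480,:640]
    x=(u-K[0,2])/K[0,0]*d; y=(v-K[1,2])/K[1,1]*d
    P=np.stack([x,-y,-d],-1)@np.array(m["attitude"]).T+np.array(m["eye"])
    P[d==0]=np.nan
    return im,P
def save(name,im): cv2.imwrite("pics/"+name+".png",im[...,::-1])
E
python3 - <<'E'
from h import *
print(robot.state())
for n in("scene","top"):
    m=robot.camera_model(n);print(n,m)
    im,P=cloud(n);save(n+"0",im);np.save(n+"0.npy",P)
E
```

```text
pics
{'time': 0.0, 'joints': array([-1.54781910e+00,  2.59341710e-01,  1.53605754e+00,  1.26948557e-05,
        1.34797188e+00, -2.02817820e-01]), 'dq': array([ 1.56642151e-03, -9.50207953e-04,  3.61911601e-04, -1.58268663e-04,
       -6.12571712e-04, -6.22057858e-05]), 'joint_torque': array([ 2.21132586e-04, -4.46032226e+01, -2.90570283e+01, -2.84828748e-04,
        1.17166163e-02, -1.02008411e-05]), 'tool_pos': array([ 123.1426583 , -535.65000334,  303.08550207]), 'orientation': array([[ 9.74617056e-01,  2.23878525e-01, -2.84832380e-05],
       [ 2.23878220e-01, -9.74615504e-01,  1.77829663e-03],
       [ 3.70362220e-04, -1.73953500e-03, -9.99998418e-01]]), 'contact_force': array([-0.30478447, -0.75158169, -0.63626164]), 'torque': array([-0.01136055,  0.00678355, -0.02116757]), 'finger_force': 0.0, 'width': 0.9955467809643824}
scene {'camera_matrix': array([[558.29348085,   0.        , 323.75304956],
       [  0.        , 558.29348085, 234.39162932],
       [  0.        ,   0.        ,   1.        ]]), 'eye': array([1327.14164355,  968.08400627, 1004.30042899]), 'attitude': array([[-0.8143969 , -0.32760918,  0.47898842],
       [ 0.58014011, -0.47949834,  0.65842144],
       [ 0.01396924,  0.81409678,  0.58056119]])}
top {'camera_matrix': array([[595.24031041,   0.        , 317.99373828],
       [  0.        , 595.24031041, 243.02729787],
       [  0.        ,   0.        ,   1.        ]]), 'eye': array([ 451.79590833,  -23.93827154, 1447.13832496]), 'attitude': array([[ 0.01593889,  0.99284823, -0.11831456],
       [-0.99980238,  0.0144198 , -0.01368442],
       [-0.01188048,  0.1185093 ,  0.99288187]])}
```

View pics/scene0.png

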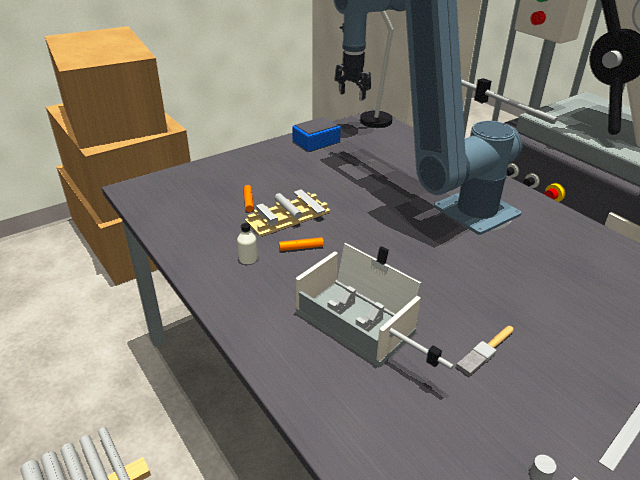

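View pics/top0.png

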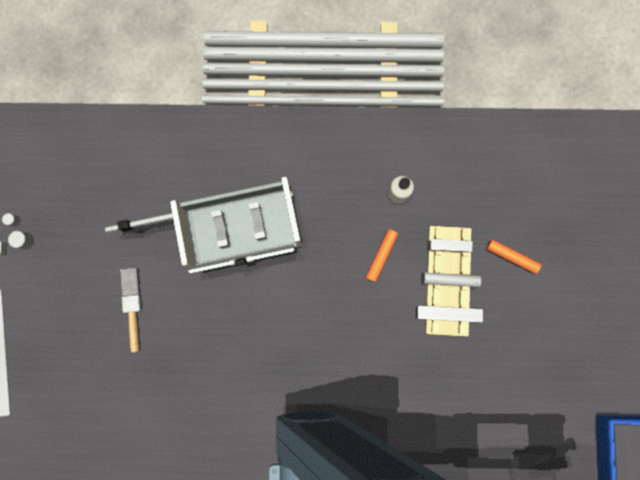

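The scene view shows the fixture with its upright guard and black tab at (382,255), and the round bar in the rack's middle slot. In the top view the fixture is at about (238,225), the tab at (240,262), and the bar at (452,280). Next I measure these.

```bash
cat > m.py <<'E'
from h import *
P=np.load("top0.npy"); im=cv2.imread("pics/top0.png")[...,::-1].astype(int)
def rect(mask,lab):
    q=P[mask]; q=q[~np.isnan(q[:,0])]
    (c,s,a)=cv2.minAreaRect(q[:,:2].astype(np.float32))
    b=cv2.boxPoints((c,s,a)); e=b[1]-b[0]; f=b[2]-b[1]
    if np.linalg.norm(f)>np.linalg.norm(e): e=f
    print(lab,len(q),"c",np.round(c,1),"size",np.round(s,1),"long axis",round(np.degrees(np.arctan2(e[1],e[0])),1),"z",np.round(np.percentile(q[:,2],[5,50,95]),1), "med",np.round(np.median(q,0),1))
v,u=np.mgrid[:480,:640]
def box(a,b,c,d): return (u>=a)&(u<b)&(v>=c)&(v<d)
Z=P[...,2]
print("bench",np.nanmedian(Z[box(300,360,140,170)]))
g=im.min(-1)
def comps(mask,lab,mn=40):
    n,l,st,_=cv2.connectedComponentsWithStats(mask.astype(np.uint8))
    for i in range(1,n):
        if st[i,4]>mn: rect(l==i,lab+str(st[i,:4]))
comps(box(195,280,195,255)&(Z>58)&(Z<75),"vblock")
comps(box(160,310,170,280)&(Z>105),"plates")
comps(box(160,310,170,280)&(Z>70)&(Z<90),"rear",60)
comps(box(225,260,250,275)&(im.max(-1)<50)&(Z>100),"tab",5)
comps(box(415,490,265,297)&(Z>38),"bar")
comps(box(415,490,220,340)&(abs(Z-35)<40)&(Z>5),"rack")
E
python3 m.py
```

```text
bench 0.5196054349614769
vblock[221 195  24   5] 41 c [724.1 198.9] size [ 4.1 54.2] long axis -79.2 z [58.9 65.4 74.2] med [723.5 200.5  65.4]
vblock[195 199  25   7] 42 c [709.9 258.4] size [ 2.5 59. ] long axis -77.6 z [60.1 67.2 73.6] med [709.9 257.8  67.2]
vblock[249 203  11  15] 117 c [692.9 147.1] size [34. 22.] long axis 9.9 z [58.5 64.2 70.3] med [693.2 147.6  64.2]
vblock[211 211  12  15] 123 c [671.8 234.5] size [33.1 22.5] long axis 11.6 z [59.1 65.  70.7] med [675.1 235.1  65. ]
vblock[253 225  12  14] 122 c [641.5 135.4] size [30.9 22.5] long axis 12.3 z [59.4 64.5 70.1] med [640.8 134.5  64.5]
vblock[216 233  12  15] 115 c [621.3 222.9] size [32.2 22.1] long axis 11.8 z [59.3 65.3 69.7] med [619.9 222.4  65.3]
plates[281 178  19  65] 351 c [686.3  59.7] size [150.4  12.2] long axis 13.0 z [115.  120.3 125. ] med [684.9  59.  120.3]
plates[160 201  28  65] 460 c [625.1 324.4] size [149.2  43.6] long axis 14.0 z [106.9 119.4 124.9] med [633.9 311.1 119.4]
plates[188 247 106  26] 495 c [564.6 163.9] size [ 24.3 235.8] long axis -77.0 z [110.7 142.6 182.5] med [564.5 159.6 142.6]
rear[178 182 104  86] 572 c [698.7 230.8] size [127.2 294.8] long axis -46.8 z [71.5 80.4 87. ] med [719.2 230.4  80.4]
tab[236 258  10   7] 30 c [561.8 159.5] size [15.2 17.8] long axis -80.1 z [157.9 179.2 183.3] med [563.6 155.8 179.2]
bar[423 270  58  19] 724 c [ 538.6 -318. ] size [ 42.7 131.3] long axis -89.0 z [43.3 55.9 62.7] med [ 536.  -314.6   55.9]
rack[417 225  67 115] 5053 c [ 535.4 -323.4] size [162.9 271.7] long axis -1.8 z [ 9.1 31.  58.5] med [ 527.9 -316.8   31. ]
```

Request:
apply_moves:
  commands:
    - [[0.83, -0.78, 0, 0, 0, 0, -1], [0.83, -0.78, 0, 0, 0, 0, -1], [0.83, -0.78, 0, 0, 0, 0, -1], [0.83, -0.78, 0, 0, 0, 0, -1], [0.83, -0.78, 0, 0, 0, 0, -1], [0.83, -0.78, 0, 0, 0, 0, -1]]

```text
time: 0.85
tool_pos: [282.6, -297.3, 303.8]
orientation: [[0.974, 0.228, 0.0], [0.228, -0.974, 0.001], [0.0, -0.001, -1.0]]
contact_force: [0.6, -0.6, 0.0]
width: 0.002
finger_force: 0.0
```

Request:
apply_moves:
  commands:
    - [[0.83, -0.78, 0, 0, 0, 0, -1], [0.83, -0.78, 0, 0, 0, 0, -1], [0.83, -0.78, 0, 0, 0, 0, -1], [0.83, -0.78, 0, 0, 0, 0, -1], [0.83, -0.78, 0, 0, 0, 0, -1], [0.83, -0.78, 0, 0, 0, 0, -1]]

```text
time: 1.6
tool_pos: [441.3, -62.1, 303.5]
orientation: [[0.974, 0.227, -0.0], [0.227, -0.974, 0.0], [-0.0, -0.0, -1.0]]
contact_force: [-0.8, -0.4, -0.5]
width: 0.002
finger_force: 0.0
```

Request:
apply_moves:
  commands:
    - [[0.7, -0.6, 0, 0, 0, 0, -1], [0.7, -0.6, 0, 0, 0, 0, -1], [0.7, -0.6, 0, 0, 0, 0, -1], [0.7, -0.6, 0, 0, 0, 0, -1], [0.7, -0.6, 0, 0, 0, 0, -1], [0.7, -0.6, 0, 0, 0, 0, -1]]

```text
time: 2.35
tool_pos: [577.1, 120.5, 303.3]
orientation: [[0.975, 0.223, -0.002], [0.223, -0.975, -0.001], [-0.002, 0.001, -1.0]]
contact_force: [-0.8, 0.4, -0.7]
width: 0.001
finger_force: 0.0
```

```bash
python3 - <<'E'
from h import *
m=robot.camera_model("wrist");print(m["eye"],m["attitude"])
im,P=cloud("wrist");save("w1",im);np.save("w1.npy",P)
s=robot.state();print(s["tool_pos"],s["orientation"],s["time"])
E
```

```text
[656.79814874 139.15037535 371.55383425] [[ 2.23707073e-01  9.23853994e-01  3.10562302e-01]
 [-9.74656424e-01  2.12046247e-01  7.12828434e-02]
 [ 1.36885943e-06 -3.18638019e-01  9.47876475e-01]]
[576.95507237 120.38481064 303.57936192] [[ 9.75013748e-01  2.22141722e-01 -1.11668293e-03]
 [ 2.22141000e-01 -9.75014275e-01 -7.34925461e-04]
 [-1.25203940e-03  4.68501365e-04 -9.99999106e-01]] 2.4
```

View pics/w1.png

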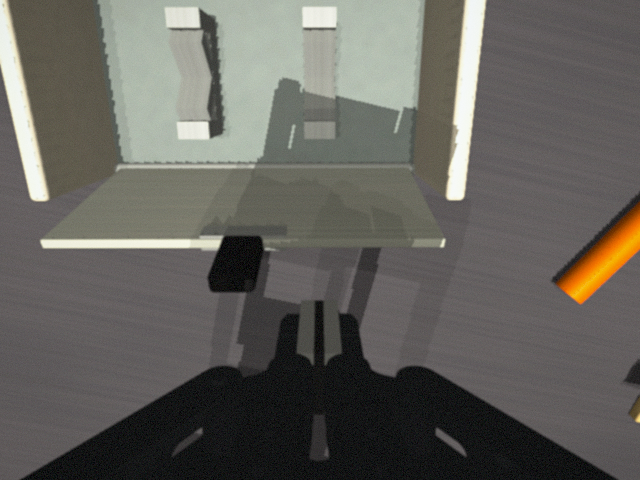

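The wrist view shows the V-block tops (four bright pads at (183,17), (194,130), (320,16) and (320,130)). The guard's edge is at row 243, the tab at (235,265), and the shut fingers at (320,330).

```bash
cat > w.py <<'E'
from h import *
im=cv2.imread("pics/w1.png")[...,::-1].astype(int);P=np.load("w1.npy");Z=P[...,2]
v,u=np.mgrid[:480,:640]
Y=np.array
c=[]
for a,b,r,s in((160,210,2,32),(170,222,115,145),(295,345,2,32),(295,345,115,145)):
    k=(u>=a)&(u<b)&(v>=r)&(v<s)&(abs(Z-66)<5); q=P[k]
    R=cv2.minAreaRect(q[:,:2].astype(np.float32)); c.append(R[0]); print(len(q),np.round(R[0],1),np.round(R[1],1),np.median(q[:,2]).round(1))
c=Y(c);o=c.mean(0); d=(c[0]+c[1]-c[2]-c[3])/2; yaw=np.arctan2(-d[0],d[1]); e=(c[0]+c[2]-c[1]-c[3])/2
print("origin",o.round(1),"len",np.linalg.norm(d).round(1),"yaw",np.degrees(yaw).round(2),np.degrees(np.arctan2(e[1],e[0])).round(2))
x=Y([np.cos(yaw),np.sin(yaw)]);y=Y([-x[1],x[0]])
def fx(q): q=q[~np.isnan(q[:,0])]; return np.c_[(q[:,:2]-o)@x,(q[:,:2]-o)@y,q[:,2]]
t=fx(P[(u>205)&(u<268)&(v>232)&(v<294)&(im.max(-1)<40)&(Z>100)])
print("tab",np.percentile(t,[2,50,98],axis=0).round(1))
g=fx(P[(u>60)&(u<430)&(v>170)&(v<250)&(Z>40)&(Z<160)])
print("panel",np.percentile(g,[1,50,99],axis=0).round(1)); 
p=np.polyfit(g[:,2],g[:,0],1);print("x=az+b",p, "angle",-np.arctan(p[0]))
s=robot.state();print("tcp in fixture",fx(s["tool_pos"][None]).round(1))
E
python3 w.py
```

```text
751 [684.8 237.6] [12.5 22.7] 64.4
545 [616.8 222. ] [16.  22.7] 64.5
699 [705.  150.1] [12.3 21.3] 64.4
559 [637.  134.4] [15.8 21.5] 64.5
origin [660.9 186. ] len 89.9 yaw 12.96 12.98
tab [[-107.2  -12.2  144.6]
 [ -96.6   -1.8  171.2]
 [ -90.6    9.6  181. ]]
panel [[ -98.1 -115.    41.8]
 [ -85.5    1.6  106.3]
 [ -67.9  123.2  150.8]]
x=az+b [ -0.22390809 -61.66336681] angle 0.22027489930407096
tcp in fixture [[-96.5 -45.1 303.6]]
```

Request:
apply_moves:
  commands:
    - [[0.132, -0.18, 0, 0, 0, 0, -1], [0.132, -0.18, 0, 0, 0, 0, -1], [0.132, -0.18, 0.2, 0, 0, 0, -1], [0.132, -0.18, 0.41, 0, 0, 0, -1], [0.132, -0.18, 0.41, 0, 0, 0, -1], [0.132, -0.18, 0.41, 0, 0, 0, -1]]

```text
time: 3.15
tool_pos: [600.3, 172.5, 203.6]
orientation: [[0.975, 0.223, 0.002], [0.223, -0.975, 0.0], [0.002, 0.001, -1.0]]
contact_force: [1.2, 0.6, 0.1]
width: 0.0
finger_force: 0.0
```

Request:
apply_moves:
  commands:
    - [[-0.068, 0, 0, 0, 0, 0, -1], [-0.1, 0, 0.01, 0, 0, 0, -1], [-0.14, 0, 0.02, 0, 0, 0, -1], [-0.18, 0, 0.04, 0, 0, 0, -1], [-0.216, 0, 0.06, 0, 0, 0, -1], [-0.25, 0, 0.085, 0, 0, 0, -1], [-0.28, 0, 0.112, 0, 0, 0, -1], [-0.31, 0, 0.144, 0, 0, 0, -1], [-0.336, 0, 0.176, 0, 0, 0, -1], [-0.336, 0, 0.176, 0, 0, 0, -1]]

```text
time: 4.4
tool_pos: [516.2, 154.7, 156.2]
orientation: [[0.975, 0.224, -0.003], [0.224, -0.975, -0.0], [-0.003, -0.0, -1.0]]
contact_force: [0.3, -0.1, 0.9]
width: -0.001
finger_force: 0.0
```

```bash
python3 - <<'E'
from h import *
im,P=cloud("scene");save("s1",cv2.resize(im[220:400,260:500],None,fx=3,fy=3))
s=robot.state();print(s["tool_pos"],s["contact_force"],s["time"])
E
```

```text
[516.87053978 154.74282242 156.7473722 ] [-0.34211956 -0.17755196  0.8389562 ] 4.45
```

View pics/s1.png

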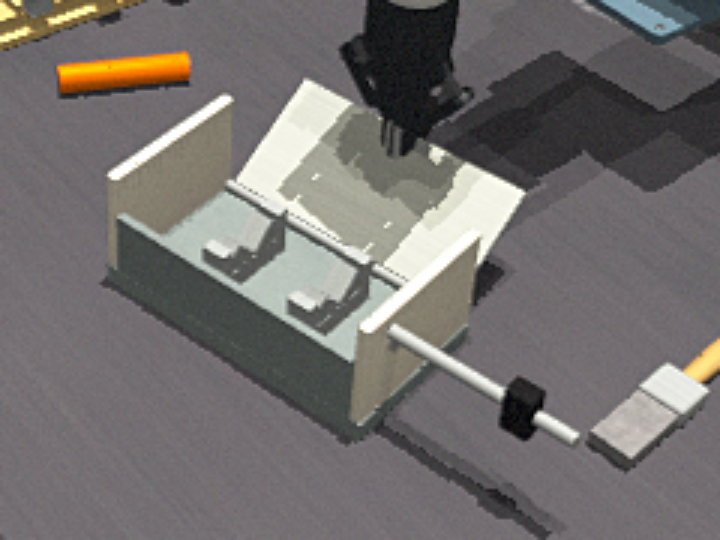

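The fingers are pressing on the panel, which is now about 1 rad down. I carry on along the arc.

Request:
apply_moves:
  commands:
    - [[-0.02, 0, 0.036, 0, 0, 0, -1], [-0.04, 0, 0.072, 0, 0, 0, -1], [-0.052, 0, 0.104, 0, 0, 0, -1], [-0.06, 0, 0.132, 0, 0, 0, -1], [-0.064, 0, 0.148, 0, 0, 0, -1], [-0.064, 0, 0.152, 0, 0, 0, -1], [-0.064, 0, 0.152, 0, 0, 0, -1]]

```text
time: 5.32
tool_pos: [501.9, 151.2, 119.4]
orientation: [[0.975, 0.224, -0.0], [0.224, -0.975, 0.0], [-0.0, -0.0, -1.0]]
contact_force: [0.4, -0.5, 0.5]
width: 0.001
finger_force: 0.0
```

```bash
cat > g.py <<'E'
from h import *
o=np.array([659,185.6]);x=np.array([np.cos(.2265),np.sin(.2265)]);y=np.array([-x[1],x[0]])
im,P=cloud("scene")
q=P.reshape(-1,3);q=q[~np.isnan(q[:,0])];f=np.c_[(q[:,:2]-o)@x,(q[:,:2]-o)@y,q[:,2]]
for a,b in((-110,-35),(40,110)):
    k=(f[:,0]<-80)&(f[:,0]>-200)&(f[:,1]>a)&(f[:,1]<b)&(f[:,2]>14)&(f[:,2]<120)
    p=np.polyfit(f[k,0],f[k,2],1);print(k.sum(),"panel slope angle",np.pi/2+np.arctan(p[0]),f[k].min(0).round(),f[k].max(0).round())
print(robot.state()["contact_force"],robot.state()["tool_pos"])
E
python3 g.py
```

```text
832 panel slope angle 1.358020797043276 [-189. -110.   24.] [-80. -35. 119.]
660 panel slope angle 1.3796056226819218 [-190.   40.   26.] [-80. 110. 120.]
[0.38614212 0.04088651 0.27259311] [502.00661349 151.24874317 119.50315893]
```

Request:
apply_moves:
  commands:
    - [[0, 0, 0.008, 0, 0, 0, -1], [0, 0, 0.016, 0, 0, 0, -1], [0, 0, 0.016, 0, 0, 0, -1]]

```text
time: 5.75
tool_pos: [502.2, 151.3, 117.3]
orientation: [[0.975, 0.224, 0.001], [0.224, -0.975, -0.0], [0.001, 0.0, -1.0]]
contact_force: [-4.6, -0.2, 16.6]
width: 0.003
finger_force: 7.7
```

```bash
python3 g.py
```

```text
827 panel slope angle 1.3756624370508588 [-190. -110.   21.] [-80. -35. 119.]
661 panel slope angle 1.3883971938953996 [-190.   40.   23.] [-80. 110. 119.]
[-3.80098897 -0.99378972 15.93096568] [502.20575798 151.24900755 117.31781678]
```

The guard is at its stop, with 16 N on the fingers. I lift clear and go to the rack, turning the tool across the bar.

Request:
apply_moves:
  commands:
    - [[0, 0, -0.24, 0, 0, 0, -1], [0, 0, -0.48, 0, 0, 0, -1], [0, 0, -0.76, 0, 0, 0, -1], [-0.16, 1, -0.76, 0, 0, 0, -1], [-0.16, 1, -0.76, 0, 0, 0, 0.3], [-0.16, 1, -0.76, 0, 0, 0, 0.3], [-0.16, 1, -0.76, 0, 0, 0, 0.3], [-0.16, 1, -0.76, 0, 0, 0, 0.3]]

```text
time: 6.8
tool_pos: [519.0, -105.7, 305.4]
orientation: [[0.976, 0.218, 0.0], [0.218, -0.976, -0.001], [0.0, 0.001, -1.0]]
contact_force: [0.0, -0.1, 0.0]
width: 0.651
finger_force: 0.0
```

Request:
apply_moves:
  commands:
    - [[-0.16, 1, 0, 0, 0, -0.43, 0.3], [-0.16, 1, 0, 0, 0, -0.43, 0.3], [-0.16, 1, 0, 0, 0, -0.43, 0.3], [-0.16, 1, 0, 0, 0, -0.43, 0.3], [-0.16, 1, 0, 0, 0, -0.43, 0.3], [-0.16, 1, 0, 0, 0, -0.43, 0.3], [-0.16, 1, 0, 0, 0, -0.43, 0.3], [-0.16, 1, 0, 0, 0, -0.43, 0.3], [-0.16, 1, 0, 0, 0, -0.43, 0.3], [-0.16, 1, 0, 0, 0, -0.43, 0.3]]

```text
time: 8.05
tool_pos: [536.1, -353.3, 305.3]
orientation: [[-0.005, 1.0, -0.0], [1.0, 0.005, 0.0], [0.0, -0.0, -1.0]]
contact_force: [-0.1, -0.1, 0.2]
width: 0.653
finger_force: 0.0
```

```bash
python3 - <<'E'
from h import *
im,P=cloud("wrist");save("w2",im);np.save("w2.npy",P)
s=robot.state();print(s["tool_pos"],s["orientation"],s["time"],s["joints"])
E
python3 g.py
```

```text
[ 536.08884378 -353.50808847  305.37893042] [[-5.52452349e-03  9.99984739e-01 -3.97929048e-05]
 [ 9.99984721e-01  5.52453103e-03  1.91899078e-04]
 [ 1.92115987e-04 -3.87321459e-05 -9.99999981e-01]] 8.1 [-7.56432011e-01  4.24317091e-01  1.29298891e+00  1.13468042e-04
  1.42444730e+00 -7.61973122e-01]
810 panel slope angle 1.4015200449269933 [-190. -110.   24.] [-80. -35.  53.]
641 panel slope angle 1.4042629891388236 [-191.   40.   25.] [-80. 110.  51.]
[-0.30646697 -0.59572689  0.03125522] [ 536.00926186 -353.64888086  305.3695128 ]
```

View pics/w2.png

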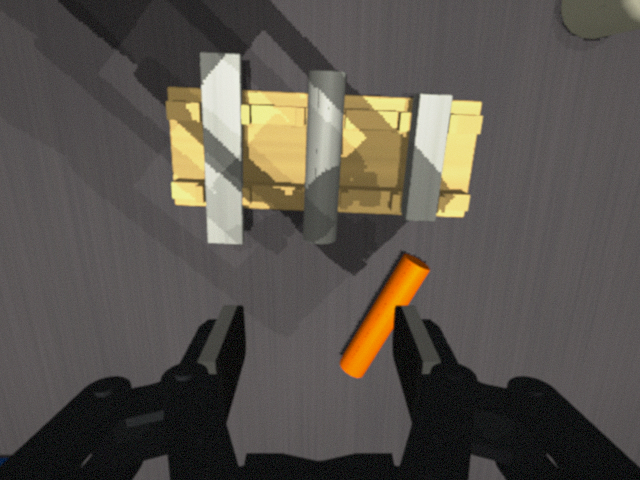

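The guard stayed at about 1.40 rad. The wrist view shows the round bar in the middle slot, from (326,70) to (319,243), with the flat bar on its left and the square bar on its right.

```bash
python3 - <<'E'
from h import *
P=np.load("w2.npy");Z=P[...,2];v,u=np.mgrid[:480,:640]
def R(k,l):
    q=P[k];r=cv2.minAreaRect(q[:,:2].astype(np.float32));b=cv2.boxPoints(r);e=b[1]-b[0];f=b[2]-b[1]
    if np.linalg.norm(f)>np.linalg.norm(e):e=f
    print(l,len(q),np.round(r[0],1),np.round(r[1],1),np.degrees(np.arctan2(e[1],e[0])).round(1),np.percentile(q[:,2],[5,50,95,99]).round(1))
R((u>298)&(u<352)&(v>60)&(v<250)&(Z>46),"bar")
R((u>298)&(u<352)&(v>60)&(v<250)&(Z>53),"bar crest")
R((u>195)&(u<250)&(v>45)&(v<250)&(Z>33),"flat")
R((u>400)&(u<455)&(v>85)&(v<225)&(Z>47),"sq")
R((u>160)&(u<490)&(v>80)&(v<220)&(Z>5)&(Z<25),"rack")
E
```

```text
bar 5852 [ 538.7 -318.3] [130.1  26.7] 87.8 [48.1 54.4 56.7 57.3]
bar crest 3921 [ 538.7 -318. ] [129.6  19.9] 88.0 [53.3 55.3 56.8 57.5]
flat 7853 [ 459.1 -315.3] [150.   43.9] 87.7 [35.1 36.4 39.6 41.1]
sq 4136 [ 618.9 -316.4] [96.  24.5] 88.0 [50.9 52.4 53.6 54.1]
rack 15299 [ 539.  -318.5] [100.3 260.4] -2.2 [ 9.1 10.5 12.2 22.3]
```

Request:
apply_moves:
  commands:
    - [[0.141, 0.011, 0, 0, 0, 0.013, 0.3], [0.141, 0.011, 0.2, 0, 0, 0.013, 0.3], [0.141, 0.011, 0.4, 0, 0, 0.013, 0.3], [0.141, 0.011, 0.55, 0, 0, 0.013, 0.3], [0.141, 0.011, 0.6, 0, 0, 0.013, 0.3], [0.141, 0.011, 0.6, 0, 0, 0.013, 0.3]]

```text
time: 8.9
tool_pos: [538.5, -318.8, 155.3]
orientation: [[0.035, 0.999, -0.001], [0.999, -0.035, 0.001], [0.001, -0.001, -1.0]]
contact_force: [0.8, -0.2, 0.2]
width: 0.652
finger_force: 0.0
```

Request:
apply_moves:
  commands:
    - [[0, 0, 0.08, 0, 0, 0, 0.3], [0, 0, 0.16, 0, 0, 0, 0.3], [0, 0, 0.22, 0, 0, 0, 0.3], [0, 0, 0.236, 0, 0, 0, 0.3], [0, 0, 0.236, 0, 0, 0, 0.3], [0, 0, 0.236, 0, 0, 0, -1], [0, 0, 0.236, 0, 0, 0, -1], [0, 0, 0.236, 0, 0, 0, -1], [0, 0, 0.236, 0, 0, 0, -1], [0, 0, 0.236, 0, 0, 0, -1], [0, 0, 0.236, 0, 0, 0, -1]]

```text
time: 10.28
tool_pos: [538.9, -319.1, 97.5]
orientation: [[0.035, 0.999, 0.001], [0.999, -0.035, -0.001], [-0.001, 0.001, -1.0]]
contact_force: [0.4, 1.2, 5.8]
width: 0.311
finger_force: 58.9
```

Request:
apply_moves:
  commands:
    - [[0, 0, -0.06, 0, 0, 0, -1], [0, 0, -0.16, 0, 0, 0, -1], [0, 0, -0.3, 0, 0, 0, -1], [0, 0, -0.46, 0, 0, 0, -1], [0, 0, -0.6, 0, 0, 0, -1], [0, 0, -0.72, 0, 0, 0, -1], [0, 0, -0.8, 0, 0, 0, -1], [0, 0, -0.8, 0, 0, 0, -1]]

```text
time: 11.28
tool_pos: [538.6, -318.9, 297.8]
orientation: [[0.035, 0.999, 0.002], [0.999, -0.035, -0.001], [-0.001, 0.002, -1.0]]
contact_force: [0.4, -0.4, -7.7]
width: 0.307
finger_force: 60.1
```

```bash
cat > b.py <<'E'
from h import *
import sys
m=robot.camera_model("wrist");im,P=cloud("wrist");save(sys.argv[1],im)
s=robot.state();t=s["tool_pos"];O=s["orientation"]
print(t.round(1),O.round(4).tolist(),s["contact_force"].round(1),s["time"],s["width"],s["finger_force"])
np.save(sys.argv[1]+".npy",P)
L=(P-t)@O
k=(abs(L[...,0])<90)&(abs(L[...,1])<13)&(L[...,2]>37)&(L[...,2]<62)
q=L[k]
for a in range(-70,80,10):
    r=q[abs(q[:,0]-a)<5]
    if len(r)>10: print(a,len(r),"y",np.percentile(r[:,1],[3,97]).round(1),"crest z",np.percentile(r[:,2],5).round(1))
print("x extent",np.percentile(q[:,0],[.5,99.5]).round(1))
E
python3 b.py w3
```

```text
[ 538.1 -318.5  296.1] [[0.0349, 0.9994, -0.0005], [0.9994, -0.0349, 0.0004], [0.0004, -0.0005, -1.0]] [ 0.6  0.5 -7.2] 11.325 0.30895447531649484 60.10100841522217
-40 110 y [-13.   12.8] crest z 43.4
-30 1588 y [-12.   12.1] crest z 39.6
-20 1805 y [-11.9  12. ] crest z 39.5
-10 2008 y [-12.6  12.1] crest z 39.4
0 2181 y [-12.6  12. ] crest z 39.4
10 2310 y [-12.6  12. ] crest z 39.4
20 2427 y [-12.   12.1] crest z 39.4
30 2599 y [-11.9  12.1] crest z 39.5
40 2828 y [-11.9  12.1] crest z 39.4
50 3056 y [-11.9  12.1] crest z 39.4
60 3323 y [-11.9  12.1] crest z 39.4
70 935 y [-11.   11.8] crest z 40.6
x extent [-34.8  65.5]
```

View pics/w3.png

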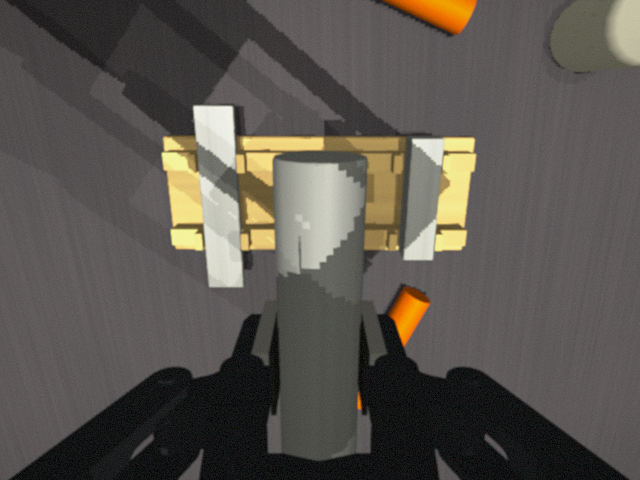

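The bar is held level and centred: end at +65.5 mm, axis 53.4 mm below the TCP. I carry it high to just short of the fixture and look ahead.

Request:
apply_moves:
  commands:
    - [[0.1, 0.04, 0, 0, 0, 0, -1], [0.25, 0.1, 0, 0, 0, 0, -1], [0.4, 0.16, 0, 0, 0, 0, -1], [0.55, 0.22, 0, 0, 0, 0, -1], [0.68, 0.26, 0, 0, 0, 0, -1], [0.727, 0.283, 0, 0, 0, 0, -1], [0.727, 0.283, 0, 0, 0, 0, -1]]

```text
time: 12.2
tool_pos: [615.2, -138.9, 294.9]
orientation: [[0.033, 0.999, -0.003], [0.999, -0.033, 0.001], [0.001, -0.003, -1.0]]
contact_force: [-0.3, 0.3, -7.0]
width: 0.308
finger_force: 60.0
```

Request:
apply_moves:
  commands:
    - [[0.1, 0.04, 0, 0, 0, -0.02, -1], [0.25, 0.1, 0, 0, 0, -0.04, -1], [0.4, 0.16, 0, 0, 0, -0.06, -1], [0.55, 0.22, 0, 0, 0, -0.08, -1], [0.68, 0.26, 0, 0, 0, -0.083, -1], [0.727, 0.283, 0, 0, 0, -0.083, -1], [0.727, 0.283, 0, 0, 0, -0.083, -1], [0.727, 0.283, 0, 0, 0, -0.083, -1]]

```text
time: 13.2
tool_pos: [692.3, 37.7, 296.1]
orientation: [[-0.222, 0.975, -0.001], [0.975, 0.222, -0.001], [-0.001, -0.001, -1.0]]
contact_force: [0.3, -0.2, -7.4]
width: 0.31
finger_force: 60.1
```

```bash
python3 b.py w4
```

```text
[692.3  37.7 296.3] [[-0.222, 0.975, -0.0006], [0.975, 0.222, -0.0007], [-0.0006, -0.0007, -1.0]] [-0.8 -0.3 -6.5] 13.25 0.3070559831052522 60.05426645278931
-40 81 y [-13.   12.9] crest z 46.1
-30 1553 y [-12.1  12. ] crest z 41.4
-20 1785 y [-12.   11.9] crest z 41.3
-10 1935 y [-12.2  11.9] crest z 41.3
0 2079 y [-12.2  11.9] crest z 41.3
10 2238 y [-12.3  12. ] crest z 41.3
20 2401 y [-12.   11.9] crest z 41.2
30 2585 y [-12.   11.9] crest z 41.2
40 2808 y [-12.   11.9] crest z 41.2
50 3036 y [-11.9  12. ] crest z 41.2
60 3303 y [-12.   11.9] crest z 41.1
70 1059 y [-11.5  11.7] crest z 41.9
x extent [-34.4  65.9]
```

View pics/w4.png

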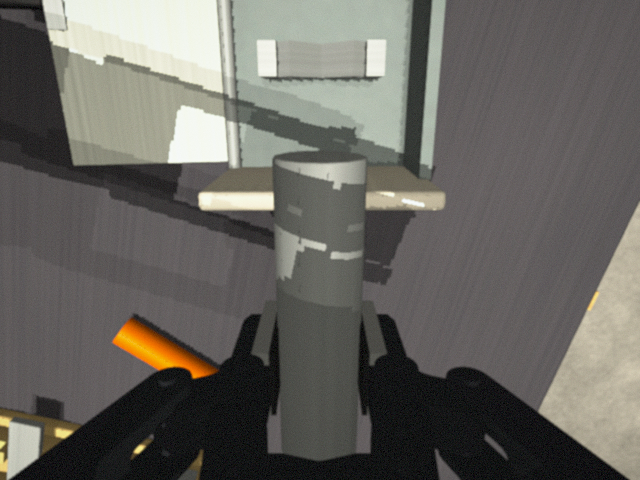

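The wrist view shows the bar pointing straight along the fixture, the nearer V-block at (321,58) with its flats at (267,58) and (375,58), and the guard lying flat at left. Next I measure that V-block in the tool frame.

```bash
python3 - <<'E'
from h import *
P=np.load("w4.npy");s=robot.state();t=s["tool_pos"];O=s["orientation"];v,u=np.mgrid[:480,:640]
L=(P-t)@O
for n,k in(("L",(u>250)&(u<276)),("R",(u>366)&(u<392))):
    k=k&(v>32)&(v<85)&(abs(P[...,2]-65)<5);q=L[k];print(n,k.sum(),np.percentile(q,[2,50,98],axis=0).round(1).tolist(),np.median(P[k],0).round(1))
k=(u>195)&(u<450)&(v>185)&(v<215)&(abs(P[...,2]-119)<5);q=L[k];k2=q[:,1]
for n,c in(("pl L",k2<-25),("pl R",k2>25)):print(n,np.percentile(q[c],[2,50,98],axis=0).round(1).tolist())
p=np.polyfit(q[:,1],q[:,0],1);print("plate tilt deg",np.degrees(np.arctan(p[0])))
E
```

```text
L 675 [[95.4, -40.3, 230.2], [106.6, -34.5, 231.8], [117.3, -28.7, 233.3]] [634.8 133.9  64.5]
R 661 [[95.7, 31.8, 230.3], [106.7, 37.5, 231.7], [117.4, 43.2, 234.2]] [705.1 150.1  64.5]
pl L [[16.4, -71.4, 176.7], [23.1, -49.9, 178.3], [28.3, -28.6, 181.3]]
pl R [[17.6, 29.2, 176.7], [23.6, 52.1, 178.1], [28.7, 74.7, 181.3]]
plate tilt deg 0.32242139314639967
```

Request:
apply_moves:
  commands:
    - [[0.12, 0.006, 0, 0, 0, 0, -1], [0.3, 0.006, 0, 0, 0, 0, -1], [0.48, 0.006, 0, 0, 0, 0, -1], [0.58, 0.006, 0, 0, 0, 0, -1], [0.604, 0.006, 0, 0, 0, 0, -1], [0.604, 0.006, 0.1, 0, 0, 0, -1], [0.604, 0.006, 0.25, 0, 0, 0, -1], [0.604, 0.006, 0.4, 0, 0, 0, -1], [0.604, 0.006, 0.5, 0, 0, 0, -1], [0.604, 0.006, 0.56, 0, 0, 0, -1], [0.604, 0.006, 0.56, 0, 0, 0, -1], [0.604, 0.006, 0.56, 0, 0, 0, -1]]

```text
time: 14.75
tool_pos: [661.2, 186.7, 157.9]
orientation: [[-0.223, 0.975, 0.003], [0.975, 0.223, 0.0], [-0.0, 0.003, -1.0]]
contact_force: [0.5, 0.3, -6.9]
width: 0.309
finger_force: 60.0
```

```bash
python3 b.py w5; python3 g.py
```

```text
[661.3 186.9 158.2] [[-0.2236, 0.9747, 0.0031], [0.9747, 0.2236, 0.0002], [-0.0005, 0.0031, -1.0]] [-0.3  0.8 -5.8] 14.8 0.3050932046058202 60.043240785598755
-40 93 y [-12.7  12.8] crest z 45.5
-30 1553 y [-12.1  12. ] crest z 41.4
-20 1805 y [-12.   11.9] crest z 41.4
-10 1918 y [-11.9  11.9] crest z 41.4
0 2079 y [-12.   11.9] crest z 41.4
10 2213 y [-12.   11.9] crest z 41.3
20 2388 y [-12.   11.9] crest z 41.3
30 2621 y [-12.  12.] crest z 41.3
40 2808 y [-12.   11.9] crest z 41.3
50 3045 y [-12.   11.9] crest z 41.3
60 3318 y [-12.   11.9] crest z 41.2
70 1006 y [-11.7  11.6] crest z 42.0
x extent [-34.5  65.8]
199 panel slope angle 1.3977272714621047 [-189.  -73.   29.] [-90. -35.  51.]
643 panel slope angle 1.40342057891583 [-190.   40.   26.] [-80. 110.  52.]
[-0.47090347 -1.04261156 -5.67474501] [661.13140892 187.04539203 158.18167589]
```

View pics/w5.png

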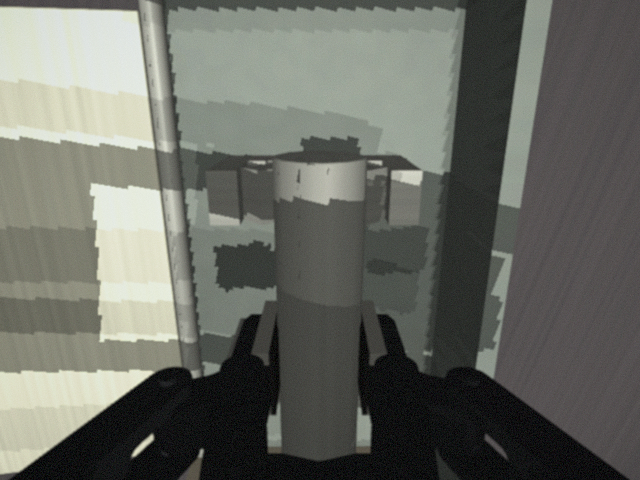

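The wrist view shows the bar over the +y V-block, whose flats at (224,197) and (404,197) sit evenly on either side of the bar at (320,…).

```bash
python3 - <<'E'
from h import *
P=np.load("w5.npy");s=robot.state();t=s["tool_pos"];O=s["orientation"];v,u=np.mgrid[:480,:640]
L=(P-t)@O
for n,k in(("L",(u>195)&(u<252)),("R",(u>378)&(u<430))):
    k=k&(v>160)&(v<232)&(abs(P[...,2]-65)<4);q=L[k];print(n,k.sum(),np.percentile(q,[2,50,98],axis=0).round(1).tolist(),np.median(P[k],0).round(1))
k=(abs(L[...,0]-45)<15)&(abs(L[...,1])<3)&(L[...,2]<50);print("crest world",np.percentile(P[k][:,2],50))
E
```

```text
L 1820 [[33.1, -43.6, 92.5], [44.5, -37.5, 93.7], [54.7, -31.7, 96.5]] [615.  222.   64.3]
R 1769 [[33.5, 28.1, 92.6], [44.6, 33.8, 93.8], [54.9, 39.9, 96.6]] [684.4 238.1  64.4]
crest world 116.33903610026991
```

Request:
apply_moves:
  commands:
    - [[0, -0.006, 0, 0, 0, 0, -1], [0, -0.006, 0.03, 0, 0, 0, -1], [0, -0.006, 0.06, 0, 0, 0, -1], [0, -0.006, 0.09, 0, 0, 0, -1], [0, -0.006, 0.11, 0, 0, 0, -1], [0, -0.006, 0.112, 0, 0, 0, -1], [0, -0.006, 0.112, 0, 0, 0, -1], [0, -0.006, 0.112, 0, 0, 0, -1]]

```text
time: 15.85
tool_pos: [659.0, 186.8, 128.8]
orientation: [[-0.224, 0.975, 0.001], [0.975, 0.224, 0.0], [-0.0, 0.001, -1.0]]
contact_force: [1.0, -0.9, -5.8]
width: 0.311
finger_force: 60.0
```

```bash
python3 b.py w6|sed -n '1p;10,20p'; python3 - <<'E'
from h import *
P=np.load("w6.npy");s=robot.state();t=s["tool_pos"];O=s["orientation"];v,u=np.mgrid[:480,:640]
L=(P-t)@O
near=(L[...,0]>20)&(L[...,0]<70)&(abs(P[...,2]-65)<3.5)
for n,k in(("L",(L[...,1]<-20)&(L[...,1]>-50)),("R",(L[...,1]>20)&(L[...,1]<50))):
    q=L[k&near];print(n,len(q),np.percentile(q,[2,50,98],axis=0).round(1).tolist(),np.median(P[k&near],0).round(1))
k=(abs(L[...,0]-45)<15)&(abs(L[...,1])<3)&(L[...,2]<50);print("crest world",np.percentile(P[k][:,2],50))
E
```

```text
[659.  186.8 128.8] [[-0.2239, 0.9746, 0.0008], [0.9746, 0.2239, 0.0001], [-0.0001, 0.0008, -1.0]] [-0.5  0.  -6. ] 15.9 0.3085833546255195 60.04255414009094
40 2804 y [-12.   11.9] crest z 41.0
50 3041 y [-12.  12.] crest z 41.0
60 3314 y [-12.  12.] crest z 41.0
70 1051 y [-11.5  11.7] crest z 41.8
x extent [-34.2  65.9]
L 3162 [[33.0, -41.1, 63.2], [44.3, -33.5, 64.6], [54.5, -20.3, 67.0]] [616.4 222.7  64.2]
R 3428 [[33.1, 20.4, 63.3], [44.3, 34.0, 64.6], [54.6, 42.2, 67.1]] [682.2 237.3  64.2]
crest world 87.23831178012453
```

```bash
python3 -c "
from rig import robot
print(robot.finish_job())"
```

```text
the job is handed in; nothing more can be done
None
```

I've handed the job in: the guard is down at about 1.40 rad, and the arm is holding the round bar level about 10 mm above its seat, within about 1 mm of centre by the last wrist-camera check.

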